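# Sort left- and right-hand stop brackets

### The arm

A 6-joint arm with a two-finger parallel gripper is mounted at the origin on a cart in front of the work surface, level with it; the furniture and walls round the work are solid. World frame = base frame: x ahead of the robot, y to its left, z up, the work surface at z = 0. Lengths are in mm, angles in rad, forces in N, time in s.
With the tool pointing down it reaches from about 400 to 925 mm from the base axis. Payload 12.5 kg.
Tool frame: the origin (TCP) lies between the finger pads; the fingertips stand 25 mm ahead of it and the grasp point (between the pads) lies 6 mm ahead of it; z points along the fingers, y is the line along which they close (so a half turn about z gives the same grasp; the last joint's range is limited). The gripper opens to 95 mm and grips with 3 to 60 N. Pads are 20 mm wide; open, the fingers measure 119 mm over their backs; the gripper's body (75 mm by 180 mm) begins 59 mm behind the grasp point.
Start: joints at [-1.286, 0.491, 1.559, -0, 1.092, -0.106], TCP at [238.103, -577.885, 239.661] pointing down, gripper open.
Joint ranges: [-3.1, 3.1], [-0.84, 2.19], [0.05, 2.79], [-1.13, 4.28], [0.06, 2.93], [-2.69, 2.69]. Speed limits (rad/s): [2.22, 2.22, 2.79, 3.14, 3.14, 3.14].

### API

Orientations are given as [roll, pitch, yaw] about the fixed x, y, z axes, in that order (R = Rz(yaw) Ry(pitch) Rx(roll)).
In Python, from cell import state, read_camera, job_done, cut_out gives the robot as it stands. The module is installed in compiled form; this text tells all that it offers.
- The arm moves only by the tool jog_arm, never from a script. Its argument "motion" is a list of rows, each a list of 2 entries, a list of its own where there are three numbers: the shift along the tool's x, y, z in mm, then the turn about the tool's z in rad. A call has 1 to 5 rows; each row is the pose to reach, as a shift and turn from the pose commanded when the call began, along the tool's axes at that moment; what a row does not reach only later rows make up. A row lasts 1/10 s, in which the tool goes at most 50 mm and 8.59 degrees, less where a joint would pass 70% of its speed; a pose out of reach is approached as far as the arm can. A call with a gripper value outside its range is refused whole. "grip" is the closure, from 0 (fully open) to 1 (shut), set as the call begins (left out, the last holds). The fingers move at their own pace and stop on an object; the grip force is fixed at half the most. Time passes only in rows, so rows that repeat a pose let the fingers close. It gives the time, the measured TCP pose, the force, the opening and the grip force at its end, in the units of the state.
- state(): the state, without advancing time (a new reading comes with each control period).
- read_camera(name): name is "scene" or "top" or "wrist"; returns a dict with "img" (420x560x3 uint8, blue, green, red), "vertical_fov" (degrees; the focal length in pixels is half the picture's height over the tangent of half this angle, whatever the lens; pixels are square), "cx", "cy" (the principal point, pixels), "extrinsics" (4x4, takes a point from camera to world coordinates). Camera axes: x right, y up, looking along -z (the intrinsics and any distortion apply to the point x, -y, -z); pixel columns grow to the right and rows downward; lengths in mm; the calibration is good to about 2 mm. A picture is of the moment at which its call begins. There is no depth.
- job_done(): hands the job in; it is judged then, once.
Trained networks look in a picture, given as the dict that the camera call returned (one of the last four; its "shot" number tells which), for a name from the list of things; names that differ only in an ending like _2 or _b are one class to them, and where a whole thing is asked for, a point or a joint stands for the part that bears it (a point fixed in the world has none). Each returns a list of dicts, best first, with "p" (0 to 1); they miss things now and then, are a little off and sometimes report something else, mostly with a low value. They report only what shows in the picture. A call takes as long as a camera call. They do not tell look-alikes from the thing itself.
- cut_out(name, picture): "region" (420x560 bool, what is visible of it) and "box" ([left, top, right, bottom] in pixels, round what is visible of it).
The state is a dict: "t": time; "joints": joint angles; "qvel": joint speeds; "tau": joint torques, N m; "eef_pos": TCP position; "tcp_rot": TCP orientation; "ft_force": force on the tool from outside, world axes, zero at the start; "moment": the same for the moment, N m; "opening": opening from 0.0 (shut) to 1.0 (fully open); "grip_force": force on a finger pad.
Only numpy, scipy, OpenCV 4.12 (cv2) and the standard library are available. Lean on these libraries where they do the work, as an engineer would, in place of code of your own. Each camera call takes 0.05 s, during which the arm holds its last target. There are 200 camera calls.

### The job

Two loose aluminium stop brackets, mirror images of each other, stand on the worktop, and two grey trays each carry a fixed flat aluminium sample of one hand on the ledge behind. Put each bracket into the tray whose sample shows the same hand, lying flat on the tray's floor on its foot with the fin upright, and let go of it.

Things in the scene. Friction and masses are not known exactly. Their poses are not given: they have to be found in the camera images.
- left_bracket_fin (a point): left-hand bracket, loose, aluminium, about 70 g: L-shaped foot 6 mm thick; upright fin to grip, 32 long, 10 thick, top 50 mm above underside. Point: middle of fin, 28 mm above underside. x along fin to toe end, y left, z up. Long arm x -20..44, y -12..12 mm; toe x 22..44 juts to y +40 mm (to the left from above, toe end away from you), with stop pin 8 mm thick, top 18 mm above underside.
- right_bracket_fin (a point): right-hand bracket, loose, aluminium, about 70 g: L-shaped foot 6 mm thick; upright fin to grip, 32 long, 10 thick, top 50 mm above underside. Point: middle of fin, 28 mm above underside. x along fin to toe end, y left, z up. Long arm x -20..44, y -12..12 mm; toe x 22..44 juts to y -40 mm (to the right from above, toe end away from you), with stop pin 8 mm thick, top 18 mm above underside.
- left_tray: fixed grey tray for the left-hand bracket: well 100 x 100 mm inside, walls 4, floor 4 and rim 14 mm above worktop. Origin: on worktop under the well's centre; x to the ledge behind, y left, z up. Ledge x 54..108 mm, 14 mm high, bears a fixed flat aluminium sample (bracket from above, 3/4 size, top 21 mm up): fin along x, toe at far end, jutting left (+y).
- right_tray: fixed grey tray for the right-hand bracket: well 100 x 100 mm inside, walls 4, floor 4 and rim 14 mm above worktop. Origin: on worktop under the well's centre; x to the ledge behind, y left, z up. Ledge x 54..108 mm, 14 mm high, bears a fixed flat aluminium sample (bracket from above, 3/4 size, top 21 mm up): fin along x, toe at far end, jutting right (-y).
Not all that is in view belongs to the job. What is shaped like the part that bears left_bracket_fin but brown is not meant.

How it is judged (in metres and radians):
At the end, for the whole second after the job is handed in: Each bracket lies in the tray with the sample of its own hand, within the walls, its foot flat on the tray's floor (fin middle inside the 100 x 100 mm well and 24 to 40 mm above the worktop, fin upright within 0.1 rad), at rest (x of left_bracket_fin in the frame of left_tray between -0.05 and 0.05 m and y of left_bracket_fin in the frame of left_tray between -0.05 and 0.05 m and z of left_bracket_fin in the frame of left_tray between 0.024 and 0.04 m and angle between each of left_bracket_fin, right_bracket_fin's own z axis and vertical below 0.1 rad and linear speed of each of left_bracket, right_bracket below 0.02 m/s and x of right_bracket_fin in the frame of right_tray between -0.05 and 0.05 m and y of right_bracket_fin in the frame of right_tray between -0.05 and 0.05 m and z of right_bracket_fin in the frame of right_tray between 0.024 and 0.04 m); the robot touches nothing.
It also fails if it takes over 54 s, if anything falls off the work surface, if the arm or the gripper's body presses on something with over 40 N, if the wrist force passes 120 N, or if a joint passes its speed limit or range.

## Working session

There is one attempt and no reset: what is moved stays moved. The work goes in short steps, Python scripts to look and compute and a tool call to move; the robot and the scene stay as the last step left them, time stands still between calls to the robot, and variables do not carry over. Pictures are saved under pics/ and viewed, at most 10 in all, crops included, and the job is handed in when it is done.

Besides the shell and the picture viewer there is one more tool, called after "Call:" as name(argument=value, ...) on one line, values as JSON. jog_arm: Moves the arm, as the interface text tells. Its arguments: {"type":"object","properties":{"motion":{"type":"array"},"grip":{"type":"number"}},"required":["motion"]}

```bash
mkdir -p pics; cat > h.py <<'E'
import numpy as np, cv2
from cell import *
def f(p): return 210/np.tan(np.radians(p["vertical_fov"]/2))
def ray(p,u,v,z):
    E=np.array(p["extrinsics"]); d=E[:3,:3]@np.array([(u-p["cx"])/f(p),-(v-p["cy"])/f(p),-1]); o=E[:3,3]
    return o+d*(z-o[2])/d[2]
E
python3 - <<'E'
from h import *
for n in ("top","scene"):
    p=read_camera(n); cv2.imwrite(f"pics/{n}0.png",p["img"]); print(n,{k:v for k,v in p.items() if k!="img"})
    for o in ("left_bracket_fin","right_bracket_fin","left_tray","right_tray"):
        print(o,[(round(d["p"],2),d["box"]) for d in cut_out(o,p)])
print(state())
E
```

```text
top {'vertical_fov': 46.071622271371965, 'cx': 281.5497236049341, 'cy': 211.01680170148336, 'extrinsics': array([[-9.78200139e-03,  9.86325678e-01, -1.64517385e-01,
         3.68498668e+02],
       [-9.99947400e-01, -9.14128530e-03,  4.65119498e-03,
         3.47092891e+02],
       [ 3.08369269e-03,  1.64554230e-01,  9.86363217e-01,
         9.53098978e+02],
       [ 0.00000000e+00,  0.00000000e+00,  0.00000000e+00,
         1.00000000e+00]]), 'shot': 1}
left_bracket_fin [(0.65, [162.5, 233.1, 199.8, 261.7]), (0.63, [289.3, 225.6, 318.3, 265.8]), (0.55, [220.5, 223.5, 258.9, 252.1])]
right_bracket_fin [(0.65, [348.0, 209.9, 376.7, 247.4])]
left_tray [(0.77, [310.2, 113.7, 367.8, 198.9])]
right_tray [(0.78, [239.1, 113.4, 301.6, 203.7])]
scene {'vertical_fov': 42.42691302689943, 'cx': 278.4814100554358, 'cy': 224.16764951904648, 'extrinsics': array([[-5.46814094e-01,  5.28153558e-01, -6.49652342e-01,
        -5.93541294e+01],
       [-8.37136345e-01, -3.57901303e-01,  4.13653716e-01,
         7.29863052e+02],
       [-1.40387377e-02,  7.70039270e-01,  6.37842016e-01,
         6.582841
[... 399 characters left out ...]
8, [259.5, 173.6, 350.5, 234.9])]
{'t': 0.5, 'joints': array([-1.28560152e+00,  4.90939561e-01,  1.55893152e+00,  2.48113389e-05,
        1.09170114e+00, -1.05609077e-01]), 'qvel': array([-0.00159881, -0.00091441, -0.00043678,  0.0002421 , -0.00089668,
       -0.00045957]), 'tau': array([-1.97454108e-03, -6.12054706e+01, -2.58286750e+01,  6.92798942e-02,
        4.47937392e-02, -8.94014079e-06]), 'eef_pos': array([ 238.10383368, -577.87053788,  239.62548499]), 'tcp_rot': array([ 3.14157001e+00, -1.97416094e-05,  3.90792448e-01]), 'ft_force': array([-0.3609862 , -0.14674737,  0.35595487]), 'moment': array([0.01600412, 0.0296119 , 0.0291381 ]), 'grip_force': 0.0, 'opening': 0.9970625488699282}
```

View pics/top0.png

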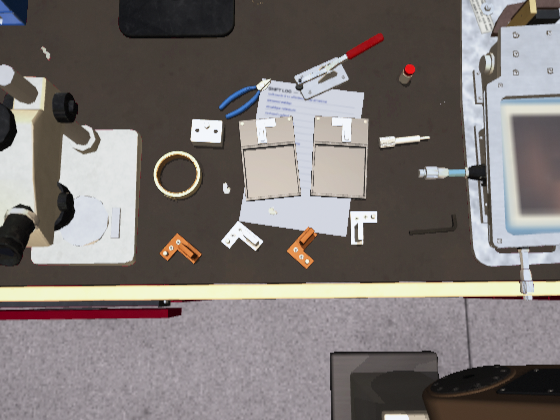

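View pics/scene0.png

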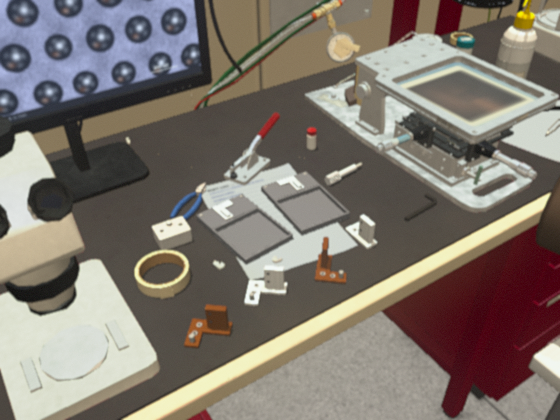

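Both top-view pictures are clear. The candidates are the aluminium brackets at (242,236) and (363,227), and the brown look-alikes at (180,249) and (303,247), which I rule out by colour. The trays are at (271,160) and (339,157). Next I check hands in one close crop.

```bash
python3 - <<'E'
from h import *
im=cv2.imread("pics/top0.png")
cv2.imwrite("pics/crop1.png",cv2.resize(im[105:270,210:390],None,fx=4.4,fy=3.6*1.0,interpolation=cv2.INTER_CUBIC)[:600,:800])
E
```

```text
(no output)
```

View pics/crop1.png

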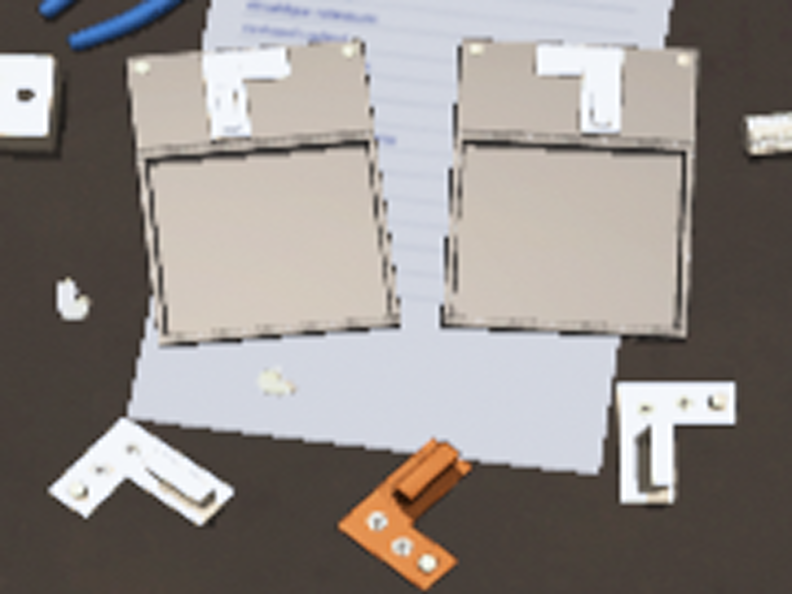

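The crop confirms the hands. The picture-left bracket (242,236) has its toe jutting left of the fin heading, so it is left-hand. The picture-right bracket (363,227) is right-hand. The sample in the picture-left tray juts right, so that is right_tray, and the picture-right tray is left_tray, so the brackets have to cross over.

```bash
cat >> h.py <<'E'
from scipy.optimize import minimize
def proj(p,X):
    E=np.array(p["extrinsics"]); c=(np.asarray(X,float)-E[:3,3])@E[:3,:3]
    return np.c_[p["cx"]+f(p)*c[:,0]/-c[:,2], p["cy"]+f(p)*c[:,1]/c[:,2]]
def box(x0,x1,y0,y1,z0,z1): return np.array([[x,y,z] for x in(x0,x1) for y in(y0,y1) for z in(z0,z1)],float)
def model(n):
    if "tray" in n: return [box(-54,108,-54,54,0,14)]
    s=1 if "left" in n else -1
    return [box(-20,44,-12,12,0,6),box(22,44,*sorted((-12*s,40*s)),0,6),box(-16,16,-5,5,0,50),box(29,37,*sorted((27*s,35*s)),0,18)]
def sil(p,n,q,z=0):
    c,s=np.cos(q[2]),np.sin(q[2]); R=np.array([[c,-s,0],[s,c,0],[0,0,1]]); im=np.zeros((840,1120),np.uint8)
    for b in model(n):
        h=cv2.convexHull(((proj(p,b@R.T+[q[0],q[1],z])*2+.5)*16).astype(np.int32)); cv2.fillConvexPoly(im,h,1,shift=4)
    return im>0
def fit(views,n,q0,z=0):
    M=[cv2.resize(m.astype(np.uint8),None,fx=2,fy=2)>0 for _,m in views]
    def cost(q):
        t=0
        for (p,_),m in zip(views,M):
            s=sil(p,n,q,z); t+=1-(s&m).sum()/max(1,(s|m).sum())
        return t/len(M)
    best=None
    for dy in (-.25,0,.25):
        s0=np.array([[0,0,0],[15,0,0],[0,15,0],[0,0,.3]])+np.array([q0[0],q0[1],q0[2]+dy])
        r=minimize(cost,s0[0],method="Nelder-Mead",options=dict(initial_simplex=s0,xatol=.05,fatol=1e-4))
        if best is None or r.fun<best.fun: best=r
    return np.round(best.x,3),round(best.fun,3)
E
python3 - <<'E'
from h import *
ps=[read_camera("top"),read_camera("scene")]
t,sc=ps
for n,px,psc,z,yaw in (("left_bracket_fin",(242,236),(265,285),15,.9),("right_bracket_fin",(363,227),(361,233),15,0),("left_tray",(339,172),(303,205),4,0),("right_tray",(271,172),(243,230),4,.1)):
    g=ray(t,*px,z); vs=[]
    for p,c in ((t,px),(sc,psc)):
        ds=[d for d in cut_out(n,p) if abs((d["box"][0]+d["box"][2])/2-c[0])<25]
        if ds: vs.append((p,np.array(ds[0]["region"]))); 
    print(n,len(vs),g.round(),"both",fit(vs,n,(g[0],g[1],yaw)),"each",[fit([v],n,(g[0],g[1],yaw)) for v in vs])
E
```

```text
left_bracket_fin 2 [477. 419.  15.] both (array([471.983, 402.299,   0.87 ]), np.float64(0.106)) each [(array([471.469, 401.775,   0.885]), np.float64(0.117)), (array([474.042, 401.877,   0.899]), np.float64(0.063))]
right_bracket_fin 2 [492. 187.  15.] both (array([ 4.81010e+02,  1.98939e+02, -3.30000e-02]), np.float64(0.088)) each [(array([ 4.80620e+02,  1.98093e+02, -2.30000e-02]), np.float64(0.062)), (array([ 4.82429e+02,  1.98700e+02, -1.90000e-02]), np.float64(0.085))]
left_tray 2 [604. 228.   4.] both (array([ 6.07058e+02,  2.29395e+02, -7.40000e-02]), np.float64(0.032)) each [(array([ 6.06224e+02,  2.28834e+02, -6.40000e-02]), np.float64(0.019)), (array([ 6.08092e+02,  2.30340e+02, -8.00000e-02]), np.float64(0.034))]
right_tray 2 [605. 363.   4.] both (array([6.06065e+02, 3.63956e+02, 9.50000e-02]), np.float64(0.024)) each [(array([6.05033e+02, 3.63920e+02, 9.60000e-02]), np.float64(0.018)), (array([6.06751e+02, 3.63616e+02, 9.30000e-02]), np.float64(0.019))]
```

Call:
jog_arm(motion=[[[31,-37,-6],0.08],[[62,-73,-12],0.16],[[93,-110,-18],0.23],[[124,-147,-24],0.31],[[155,-184,-30],0.39]])

```text
t: 1.5
eef_pos: [311.5, -346.9, 269.9]
tcp_rot: [3.141, -0.0, -0.003]
ft_force: [1.0, 0.2, 0.3]
opening: 1.0
grip_force: 0.0
```

Call:
jog_arm(motion=[[[12,-45,-12],0],[[25,-90,-24],0],[[38,-135,-36],0],[[54,-180,-45],0],[[72,-224,-50],0]])

```text
t: 2.0
eef_pos: [383.3, -122.9, 320.7]
tcp_rot: [3.141, -0.002, 0.0]
ft_force: [1.0, -0.7, -0.4]
opening: 0.999
grip_force: 0.0
```

Call:
jog_arm(motion=[[[18,-45,0],0],[[36,-90,0],0],[[52,-135,0],0],[[66,-180,0],0],[[75,-225,10],0]])

```text
t: 2.5
eef_pos: [458.9, 102.6, 310.5]
tcp_rot: [-3.141, -0.003, 0.001]
ft_force: [1.5, -0.8, -0.1]
opening: 0.996
grip_force: 0.0
```

Call:
jog_arm(motion=[[[8,-32,30],0],[[16,-64,60],0],[[23,-96,95],0.02],[[23,-96,140],0.025],[[23,-96,140],0.025]])

```text
t: 3.0
eef_pos: [478.7, 196.6, 165.4]
tcp_rot: [3.139, 0.008, -0.023]
ft_force: [-0.5, -0.3, -0.2]
opening: 1.001
grip_force: 0.0
```

```bash
python3 - <<'E'
from h import *
p=read_camera("wrist"); cv2.imwrite("pics/w1.png",p["img"])
n="right_bracket_fin"; q=(481.5,198.7,-.025)
for d in cut_out(n,p): print(d["p"],d["box"], fit([(p,np.array(d["region"]))],n,q))
s=sil(p,n,q); ys,xs=np.nonzero(s); print(xs.min()/2,ys.min()/2,xs.max()/2,ys.max()/2)
S=state();print(S["eef_pos"],S["tcp_rot"])
E
```

```text
0.6 [259.6, 137.9, 324.7, 225.8] (array([ 4.81036e+02,  1.98994e+02, -3.00000e-03]), np.float64(0.038))
263.0 138.5 324.5 223.5
[481.01751781 196.2376747  170.19327936] [ 3.14114109e+00  1.02374118e-03 -2.40911874e-02]
```

View pics/w1.png

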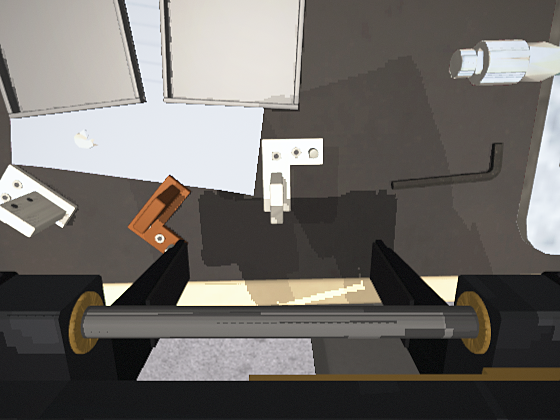

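The wrist view shows the aluminium right bracket at about (285,175), with its toe up and to the right. The brown one is at (160,215). The wrist fit agrees with the first measurement, so I descend and grip.

Call:
jog_arm(motion=[[[0,-3,40],-0.02],[[0,-3,80],-0.02],[[0,-3,110],-0.02],[[0,-3,129],-0.02],[[0,-3,129],-0.02]])

```text
t: 3.6
eef_pos: [481.6, 198.9, 41.0]
tcp_rot: [3.141, 0.0, -0.005]
ft_force: [-0.5, 0.9, 1.1]
opening: 0.998
grip_force: 0.0
```

Call:
jog_arm(motion=[[[0,0,0],0],[[0,0,0],0],[[0,0,0],0],[[0,0,0],0],[[0,0,0],0]], grip=1)

```text
t: 4.1
eef_pos: [481.1, 199.5, 41.1]
tcp_rot: [-3.141, -0.001, -0.004]
ft_force: [-0.3, -0.0, 0.1]
opening: 0.635
grip_force: 0.0
```

Call:
jog_arm(motion=[[[0,0,0],0],[[0,0,0],0],[[0,0,0],0],[[0,0,0],0],[[0,0,0],0]])

```text
t: 4.6
eef_pos: [480.9, 199.4, 40.5]
tcp_rot: [3.141, 0.0, -0.004]
ft_force: [0.7, -0.3, -0.9]
opening: 0.214
grip_force: 0.0
```

Call:
jog_arm(motion=[[[0,0,0],0],[[0,0,0],0],[[0,0,0],0],[[0,0,0],0],[[0,0,-8],0]])

```text
t: 5.1
eef_pos: [480.6, 199.3, 48.2]
tcp_rot: [3.141, 0.002, -0.004]
ft_force: [-1.6, 0.3, -0.9]
opening: 0.105
grip_force: 30.0
```

Call:
jog_arm(motion=[[[0,0,-30],0],[[0,0,-65],0],[[23,-36,-80],-0.02],[[46,-72,-80],-0.04],[[69,-108,-80],-0.06]])

```text
t: 5.6
eef_pos: [551.4, 308.5, 130.4]
tcp_rot: [-3.141, -0.002, 0.056]
ft_force: [-0.1, -0.6, -1.2]
opening: 0.105
grip_force: 30.0
```

Call:
jog_arm(motion=[[[23,-33,0],-0.02],[[46,-66,0],-0.04],[[46,-66,0],-0.04],[[46,-66,20],-0.04],[[46,-66,40],-0.04]])

```text
t: 6.1
eef_pos: [592.5, 375.5, 88.9]
tcp_rot: [-3.141, -0.001, 0.096]
ft_force: [-0.1, -0.2, -1.5]
opening: 0.105
grip_force: 30.0
```

```bash
python3 - <<'E'
from h import *
p=read_camera("wrist"); cv2.imwrite("pics/w2.png",p["img"])
for d in cut_out("right_tray",p): print(d["p"],d["box"], fit([(p,np.array(d["region"]))],"right_tray",(606,364,.095)))
S=state();print(S["eef_pos"],S["tcp_rot"],S["ft_force"],S["opening"])
E
```

```text
0.83 [207.7, 24.4, 399.5, 274.4] (array([6.06495e+02, 3.64231e+02, 9.40000e-02]), np.float64(0.193))
[591.28147422 374.64237094  86.44871969] [3.13976424 0.00429626 0.09562411] [-0.03963405  0.47855347 -0.65973663] 0.09915299788104383
```

View pics/w2.png

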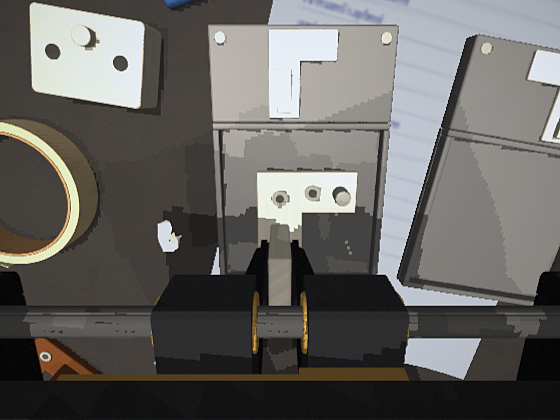

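The held bracket at (305,190) matches the sample at (300,70): both toes jut right. It sits over the well, so I lower it.

Call:
jog_arm(motion=[[[0,0,20],0],[[0,0,32],0],[[0,0,38],0],[[0,0,40],0],[[0,0,40],0]])

```text
t: 6.7
eef_pos: [592.8, 375.6, 49.0]
tcp_rot: [-3.142, -0.0, 0.096]
ft_force: [0.2, -0.2, -0.2]
opening: 0.108
grip_force: 30.0
```

Call:
jog_arm(motion=[[[0,0,1],0],[[0,0,2],0],[[0,0,3],0],[[0,0,3],0]])

```text
t: 7.1
eef_pos: [592.7, 375.6, 45.6]
tcp_rot: [3.141, -0.0, 0.096]
ft_force: [-0.6, -1.4, -0.2]
opening: 0.106
grip_force: 30.0
```

Call:
jog_arm(motion=[[[0,0,0.5],0],[[0,0,1],0],[[0,0,1],0]])

```text
t: 7.4
eef_pos: [592.7, 375.6, 44.6]
tcp_rot: [3.142, -0.0, 0.096]
ft_force: [-0.6, 0.1, -1.0]
opening: 0.101
grip_force: 30.0
```

Call:
jog_arm(motion=[[[0,0,0.5],0],[[0,0,1],0],[[0,0,1],0]])

```text
t: 7.7
eef_pos: [592.7, 375.6, 44.5]
tcp_rot: [-3.142, -0.0, 0.096]
ft_force: [-3.2, -1.7, 8.4]
opening: 0.103
grip_force: 30.0
```

Call:
jog_arm(motion=[[[0,0,0],0],[[0,0,0],0],[[0,0,0],0],[[0,0,0],0],[[0,0,0],0]], grip=0.4)

```text
t: 8.2
eef_pos: [592.7, 375.5, 43.4]
tcp_rot: [3.141, 0.0, 0.096]
ft_force: [-0.6, -0.3, -0.4]
opening: 0.465
grip_force: 0.0
```

Call:
jog_arm(motion=[[[0,0,0],0],[[0,0,-30],0],[[0,0,-60],0],[[0,0,-100],0],[[0,0,-100],0]])

```text
t: 8.7
eef_pos: [594.5, 376.6, 149.3]
tcp_rot: [-3.139, -0.008, 0.096]
ft_force: [0.1, -0.2, 0.2]
opening: 0.601
grip_force: 0.0
```

```bash
python3 - <<'E'
from h import *
p=read_camera("wrist"); cv2.imwrite("pics/w3.png",p["img"])
for d in cut_out("right_bracket_fin",p): print(d["p"],d["box"], fit([(p,np.array(d["region"]))],"right_bracket_fin",(593,376,.095),4))
p=read_camera("top")
for n,c,q in (("left_bracket_fin",242,(473,402,.88)),("right_bracket_fin",271,(593,376,.095))):
  for d in cut_out(n,p):
    if abs((d["box"][0]+d["box"][2])/2-c)<25: print(n,d["p"],d["box"],fit([(p,np.array(d["region"]))],n,q))
S=state();print(S["eef_pos"],S["tcp_rot"],S["opening"])
E
```

```text
0.96 [263.9, 149.2, 331.7, 242.0] (array([5.92579e+02, 3.75841e+02, 8.90000e-02]), np.float64(0.025))
left_bracket_fin 0.58 [222.1, 218.6, 263.8, 251.9] (array([472.15 , 402.462,   0.889]), np.float64(0.083))
[592.19703708 375.32539031 142.21068672] [3.14075047e+00 1.94544738e-03 9.57473567e-02] 0.5987534284303941
```

View pics/w3.png

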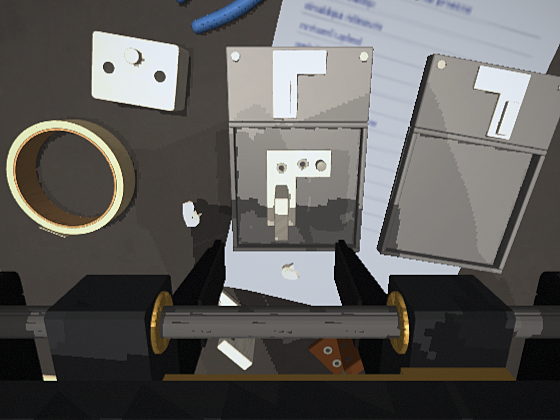

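The right bracket stands flat in its well at (298,195), clear of the walls. Next is the left bracket.

Call:
jog_arm(motion=[[[-23,-8,-20],-0.14],[[-46,-15,-20],-0.28],[[-69,-23,-20],-0.42],[[-92,-31,-20],-0.56],[[-116,-38,-20],-0.7]], grip=0.1)

```text
t: 9.45
eef_pos: [472.4, 402.3, 162.4]
tcp_rot: [-3.141, 0.002, 0.801]
ft_force: [0.1, -0.4, 0.4]
opening: 0.892
grip_force: 0.0
```

Call:
jog_arm(motion=[[[0,0,0],-0.09],[[0,0,0],-0.09],[[0,0,0],-0.09]])

```text
t: 9.75
eef_pos: [473.7, 402.2, 162.9]
tcp_rot: [-3.141, 0.001, 0.883]
ft_force: [-0.5, -0.8, -0.5]
opening: 0.899
grip_force: 0.0
```

```bash
python3 - <<'E'
from h import *
p=read_camera("wrist"); cv2.imwrite("pics/w4.png",p["img"])
for d in cut_out("left_bracket_fin",p): print(d["p"],d["box"], fit([(p,np.array(d["region"]))],"left_bracket_fin",(473,402,.885)))
S=state();print(S["eef_pos"],S["tcp_rot"],S["opening"])
E
```

```text
0.65 [303.1, 263.8, 372.5, 304.0] (array([473.   , 402.   ,   0.635]), np.float64(1.0))
0.58 [112.3, 48.7, 182.9, 130.3] (array([473.   , 402.   ,   0.635]), np.float64(1.0))
[473.92746897 402.08999863 163.05272923] [-3.14150032e+00  6.57681097e-04  8.83092796e-01] 0.8990408141073113
```

View pics/w4.png

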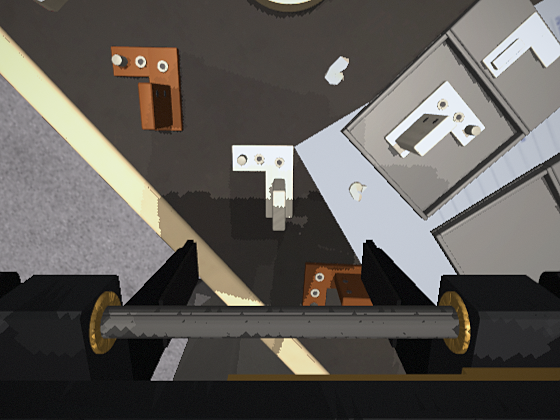

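The left aluminium bracket is at (268,185), with its toe jutting left. The network reported only the brown ones, at (148,88) and (337,284). I fit the bracket by brightness and check the brown neighbour's clearance to the right finger.

```bash
python3 - <<'E'
from h import *
p=read_camera("wrist"); im=p["img"].astype(int)
S=state(); tc=S["eef_pos"]; y=S["tcp_rot"][2]; R=np.array([[np.cos(y),np.sin(y)],[np.sin(y),-np.cos(y)]])
m=((im.max(2)>85)&(im.max(2)-im.min(2)<30)).astype(np.uint8); m[:140]=0;m[235:]=0;m[:,:225]=0;m[:,293:]=0
k,l,st,_=cv2.connectedComponentsWithStats(m); i=1+st[1:,4].argmax(); print(st[i]); m=cv2.morphologyEx((l==i).astype(np.uint8),cv2.MORPH_CLOSE,np.ones((7,7)))>0
print(fit([(p,m)],"left_bracket_fin",(473,402,.885)))
for b in ((303,263),(372,268),(303,303)):
    for z in (0,50): g=ray(p,*b,z); print(b,z,g.round(),(R.T@(g-tc)[:2]).round())
E
```

```text
[ 231  145   62   86 3010]
(array([472.278, 402.17 ,   0.883]), np.float64(0.014))
(303, 263) 0 [447. 335.   0.] [-69.  22.]
(303, 263) 50 [460. 356.  50.] [-45.  18.]
(372, 268) 0 [495. 289.   0.] [-74.  88.]
(372, 268) 50 [500. 317.  50.] [-49.  74.]
(303, 303) 0 [420. 301.   0.] [-112.   23.]
(303, 303) 50 [437. 327.  50.] [-81.  19.]
```

Call:
jog_arm(motion=[[[-1,-1,40],0],[[-1,-1,80],0],[[-1,-1,107],0],[[-1,-1,122],0],[[-1,-1,122],0]], grip=0.4)

```text
t: 10.4
eef_pos: [471.8, 401.6, 39.8]
tcp_rot: [-3.141, 0.003, 0.885]
ft_force: [-0.1, -0.0, 0.4]
opening: 0.613
grip_force: 0.0
```

Call:
jog_arm(motion=[[[0,0,0],0],[[0,0,0],0],[[0,0,0],0],[[0,0,0],0],[[0,0,0],0]], grip=1)

```text
t: 10.9
eef_pos: [472.3, 402.3, 42.1]
tcp_rot: [3.141, -0.001, 0.886]
ft_force: [0.2, -0.4, -0.4]
opening: 0.236
grip_force: 0.0
```

Call:
jog_arm(motion=[[[0,0,0],0],[[0,0,0],0],[[0,0,0],0],[[0,0,0],0],[[0,0,0],0]])

```text
t: 11.4
eef_pos: [472.2, 402.2, 41.7]
tcp_rot: [3.141, -0.0, 0.886]
ft_force: [-0.1, -1.3, 4.2]
opening: 0.098
grip_force: 30.0
```

Call:
jog_arm(motion=[[[0,0,-30],0],[[0,0,-70],0],[[0,0,-105],0.1],[[-12,38,-108],0.23],[[-24,76,-108],0.36]])

```text
t: 11.9
eef_pos: [516.1, 335.6, 150.9]
tcp_rot: [3.141, -0.002, 0.523]
ft_force: [0.4, 0.4, -0.9]
opening: 0.103
grip_force: 30.0
```

Call:
jog_arm(motion=[[[2,38,0],0.12],[[4,76,0],0.24],[[6,114,0],0.36],[[8,142,0],0.48],[[8,142,0],0.595]])

```text
t: 12.4
eef_pos: [595.7, 213.7, 149.1]
tcp_rot: [3.141, -0.0, -0.078]
ft_force: [0.2, -0.3, -1.4]
opening: 0.102
grip_force: 30.0
```

```bash
python3 - <<'E'
from h import *
p=read_camera("wrist"); cv2.imwrite("pics/w5.png",p["img"])
S=state();print(S["eef_pos"],S["tcp_rot"],S["opening"])
E
```

```text
[594.80015522 214.9252724  149.09555054] [ 3.14128012e+00  4.85578639e-04 -8.33692457e-02] 0.10095463233054412
```

View pics/w5.png

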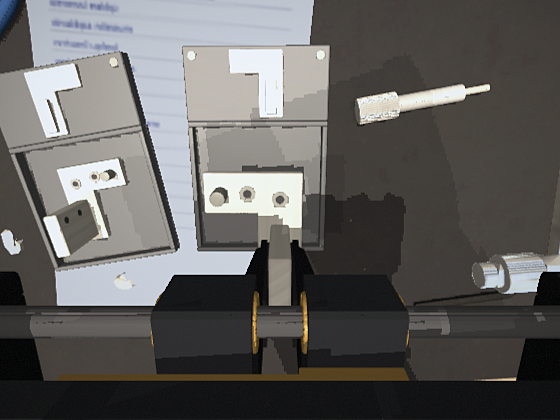

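The held left bracket (255,195) matches the sample at (258,80), since both toes jut left. It is over the left tray's well, so I lower it.

Call:
jog_arm(motion=[[[0,0,35],0],[[0,0,65],0],[[0,0,85],0],[[0,0,97],0],[[0,0,100],0]])

```text
t: 12.95
eef_pos: [593.4, 216.9, 48.3]
tcp_rot: [3.141, 0.002, -0.068]
ft_force: [0.3, -0.3, -0.1]
opening: 0.1
grip_force: 30.0
```

Call:
jog_arm(motion=[[[0,0,1],0],[[0,0,2],0],[[0,0,2.5],0],[[0,0,2.5],0]])

```text
t: 13.35
eef_pos: [594.3, 216.7, 47.7]
tcp_rot: [-3.141, -0.001, -0.069]
ft_force: [0.1, 0.2, 0.1]
opening: 0.103
grip_force: 30.0
```

Call:
jog_arm(motion=[[[0,0,0.7],0],[[0,0,1.4],0],[[0,0,1.4],0]])

```text
t: 13.65
eef_pos: [594.1, 216.7, 45.7]
tcp_rot: [3.142, -0.0, -0.069]
ft_force: [-0.7, 0.4, 0.5]
opening: 0.103
grip_force: 30.0
```

Call:
jog_arm(motion=[[[0,0,0.5],0],[[0,0,1],0],[[0,0,1],0]])

```text
t: 13.95
eef_pos: [594.1, 216.7, 45.7]
tcp_rot: [-3.142, -0.001, -0.069]
ft_force: [-3.6, -0.9, 11.0]
opening: 0.1
grip_force: 30.0
```

Contact with the floor (11 N). Releasing and retreating.

Call:
jog_arm(motion=[[[0,0,0],0],[[0,0,0],0],[[0,0,0],0],[[0,0,0],0],[[0,0,0],0]], grip=0.4)

```text
t: 14.45
eef_pos: [594.0, 216.7, 44.6]
tcp_rot: [3.141, 0.0, -0.069]
ft_force: [-0.2, -0.2, -1.2]
opening: 0.466
grip_force: 0.0
```

Call:
jog_arm(motion=[[[0,0,0],0],[[0,0,-30],0],[[0,0,-65],0],[[0,0,-110],0],[[0,0,-110],0]])

```text
t: 14.95
eef_pos: [596.1, 217.3, 160.4]
tcp_rot: [-3.139, -0.009, -0.069]
ft_force: [0.6, -0.6, -0.2]
opening: 0.601
grip_force: 0.0
```

```bash
python3 - <<'E'
from h import *
p=read_camera("wrist"); cv2.imwrite("pics/w6.png",p["img"])
for n,q in (("left_bracket_fin",(594,216.7,-.07)),("right_bracket_fin",(593,376,.09))):
  for d in cut_out(n,p): print(n,d["p"],d["box"], fit([(p,np.array(d["region"]))],n,q,4))
E
```

```text
left_bracket_fin 0.94 [196.8, 338.0, 228.4, 371.8] (array([ 5.940e+02,  2.167e+02, -3.200e-01]), np.float64(1.0))
left_bracket_fin 0.69 [232.7, 148.9, 290.2, 240.6] (array([ 5.93481e+02,  2.17118e+02, -5.50000e-02]), np.float64(0.04))
right_bracket_fin 0.97 [55.8, 156.3, 138.2, 252.3] (array([5.92588e+02, 3.76713e+02, 9.20000e-02]), np.float64(0.037))
```

View pics/w6.png

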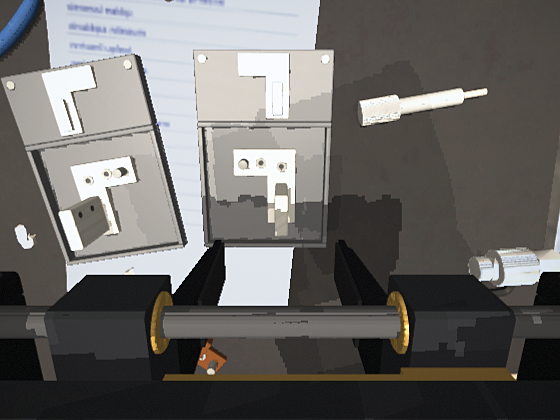

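Both brackets lie flat in their wells, the left at (270,190) and the right at (97,200), each matching its sample. The gripper is clear.

```bash
python3 -c "
from cell import *
print(job_done())"
```

```text
the job is handed in; nothing more can be done
None
```

Each bracket is lying flat on its foot in the tray with the matching sample, let go with the gripper clear, and the job was handed in at about 15 s; no verdict came back.

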